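# Laser bench kit back on its shadow boards

### The job

Put the four pieces of the laser kit away: set the safety glasses, the torch, the tape roll and the charger each on the plywood board that carries its own outline or saddle, centred on the outline and lying along it (either way round), the torch resting down between the cheeks of its saddles. Set them down, do not drop them, and do not shift the hand lens or the crystal.

Things in the scene. Friction and masses are not known exactly. Their poses are not given: they have to be found in the camera images.
- glasses_centre (a point): Yellow safety glasses, lying folded as one stiff block about 50 (x) x 120 (y) x 41 (z) mm, the lens brow standing along y; 40 g. Point: centre of that block, 20 mm above its underside. Axes: y along the width of the glasses, z up; grip across x (50 mm) at the middle. At the start it lies on the table (surface z = 0), its y axis within 0.25 rad of the room's y. Either way round is the same for this job.
- torch_centre (a point): Black laser torch with a violet front ring, lying on its side: a round rod 104 mm long (y), 32 mm in diameter; 120 g; it can roll. Point: centre of the rod, 16 mm above the table. Axis y along the rod; grip across x (32 mm) at the middle. At the start it lies on the table (surface z = 0), its y axis within 0.25 rad of the room's y. Either way round is the same for this job.
- tape_centre (a point): Roll of blue cloth tape standing on its flat side: 52 mm in diameter, 28 mm high; 45 g. Solid for gripping purposes (grip it round the outside, not in the core). Point: its centre, 14 mm above its underside; z up.
- charger_centre (a point): Black plug-in charger block, 42 (x) x 62 (y) x 30 (z) mm; 90 g. Point: its centre, 15 mm above its underside. Axis y along the long side, z up; grip across x (42 mm). At the start it lies on the table (surface z = 0), its y axis within 0.25 rad of the room's y. Either way round is the same for this job.
- glasses_board_centre (a point): Fixed plywood board, flat on the table, top face 4 mm above it; 70 x 136 mm, with a flat dark outline like a pair of spectacles (two round lenses and a bridge, 118 mm long). Point: centre of the board's top face. Axes: z up, y along the long side of the outline. Place of the safety glasses.
- torch_board_centre (a point): Fixed plywood board, flat on the table, top face 4 mm above it; 56 x 126 mm, with a dark stripe along y and four low dark cheeks (6 mm high, 18 mm long) making two saddles 35 mm either side of the centre along y; cheeks 27 mm apart, so the torch rests on the board between them, axis 16 mm above it; 52 mm free for fingers between the saddles. Point: centre of the board's top face. Axes: z up, y along the long side of the outline. Place of the torch.
- tape_board_centre (a point): Fixed plywood board, flat on the table, top face 4 mm above it; 72 x 72 mm, with a flat dark ring of 52 mm outer diameter. Point: centre of the board's top face. Place of the tape roll.
- charger_board_centre (a point): Fixed plywood board, flat on the table, top face 4 mm above it; 64 x 84 mm, with a flat dark rectangle 42 x 62 mm. Point: centre of the board's top face. Axes: z up, y along the long side of the outline. Place of the charger.
- lens_centre (a point): Bystander: hand lens with a black handle, 62 x 148 x 9 mm, loose on the table. Point: its centre. Leave it alone.
- crystal_centre (a point): Bystander: blue crystal specimen, 57 x 60 x 41 mm, loose on the table. Point: its centre. Leave it alone. Fixed round the work: desk lamp, its shade 0.42 to 0.50 m up over x 0.58 to 0.73, y 0.33 to 0.48 (swing in from the left nearer than this), its post at x over 0.75, y 0.2 to 0.33; grey box 0.15 m high at x over 0.745, y under 0.12.

How it is judged:
At the end, for the whole second after the job is handed in: Each of the four things rests on its own board: its centre within 12 mm (horizontally) of the board's centre, its height within 4 mm of resting on the board, upright within 0.12 rad (the torch may have rolled), its long axis within 0.2 rad of the outline's (the tape roll: any yaw), and still (horizontal distance between glasses_centre and glasses_board_centre below 0.012 m and z of glasses_centre in the frame of glasses_board_centre between 0.0165 and 0.0245 m and linear speed of each of glasses, torch, tape, charger below 0.02 m/s and angle between each of glasses_centre, tape_centre, charger_centre's own z axis and vertical below 0.12 rad and angle between the y axis of glasses_centre and the y axis of glasses_board_centre, either way round below 0.2 rad and horizontal distance between torch_centre and torch_board_centre below 0.012 m and z of torch_centre in the frame of torch_board_centre between 0.012 and 0.02 m and angle between the y axis of torch_centre and the y axis of torch_board_centre, either way round below 0.2 rad and horizontal distance between tape_centre and tape_board_centre below 0.012 m and z of tape_centre in the frame of tape_board_centre between 0.01 and 0.018 m and horizontal distance between charger_centre and charger_board_centre below 0.012 m and z of charger_centre in the frame of charger_board_centre between 0.011 and 0.019 m and angle between the y axis of charger_centre and the y axis of charger_board_centre, either way round below 0.2 rad); the robot touches nothing.
It fails at once if one of the four things is dropped or thrown: it moves faster than 0.7 m/s with no finger on it (a fall of about 25 mm) ((contact force between glasses and the fingers below 0.05 N and linear speed of glasses above 0.7 m/s) or (contact force between torch and the fingers below 0.05 N and linear speed of torch above 0.7 m/s) or (contact force between tape and the fingers below 0.05 N and linear speed of tape above 0.7 m/s) or (contact force between charger and the fingers below 0.05 N and linear speed of charger above 0.7 m/s)).
It fails at once if the hand lens is shifted by more than 20 mm (distance of lens_centre from where it was at the start of the episode above 0.02 m).
It fails at once if the blue crystal is shifted by more than 20 mm (distance of crystal_centre from where it was at the start of the episode above 0.02 m).
It also fails if it takes over 96 s, if anything falls off the work surface, if the arm or the gripper's body presses on something with over 40 N, if the wrist force passes 120 N, or if a joint passes its speed limit or range.

### The arm

A 6-joint arm with a two-finger parallel gripper is mounted at the origin on a cart in front of the work surface, level with it; the furniture and walls round the work are solid. World frame = base frame: x ahead of the robot, y to its left, z up, the work surface at z = 0. Lengths are in m, angles in rad, forces in N, time in s.
With the tool pointing down it reaches from about 0.3 to 0.775 m from the base axis. Payload 14.6 kg.
Tool frame: the origin (TCP) lies at the very end of the fingers, on their centre line; the grasp point (between the pads) lies 19 mm behind it; z points along the fingers, y is the line along which they close (so a half turn about z gives the same grasp; the last joint's range is limited). The gripper opens to 94 mm and grips with 3 to 60 N. Pads are 16 mm wide; open, the fingers measure 119 mm over their backs; the gripper's body (75 mm by 177 mm) begins 78 mm behind the grasp point.
Start: joints at [1.218, 0.3, 1.521, -0, 1.321, -0.067], TCP at [0.155, 0.528, 0.205] pointing down, gripper open.
Joint ranges: [-3.03, 3.03], [-0.79, 2.21], [0.23, 2.52], [-1.04, 4.18], [0, 3.07], [-2.55, 2.55]. Speed limits (rad/s): [2.22, 2.22, 2.57, 3.14, 3.14, 3.14].

### API

Orientations are given as [roll, pitch, yaw] about the fixed x, y, z axes, in that order (R = Rz(yaw) Ry(pitch) Rx(roll)).
In Python, from station import ctrl gives the robot as it stands.
- The arm moves only by the tool move_arm, never from a script. Its argument "increments" is a list of rows, each a list of 7 numbers: the opening, from 0 (shut) to 1 (fully open), then the shift along the tool's x, y, z in units of 50 mm (1.0 is 50 mm), then the turn, a rotation vector about the tool's x, y, z in rad. In form: [[claw, tx, ty, tz, rx, ry, rz], ...]. A call has 1 to 20 rows; each row shifts and turns the commanded pose from where the row before left it, along the tool's axes as they then stand; what a row does not reach is not made up. A row lasts 1/10 s, in which the tool goes at most 50 mm and 8.59 degrees, less where a joint would pass 70% of its speed; a pose out of reach is approached as far as the arm can. A call is refused whole if a number of a shift passes 1 or a number of a turn 0.15, either way. A call with a gripper value outside its range is refused whole. The fingers move at their own pace and stop on an object; "force" is the grip in N (left out, the last holds). Time passes only in rows, so rows that do not move let the fingers close. It gives the time, the measured TCP pose, the force, the opening and the grip force at its end, in the units of the state.
- ctrl.get_obs(): the state, without advancing time (a new reading comes with each control period).
- ctrl.camera(name): name is "side" or "top"; returns a dict with "color" (420x560x3 uint8, blue, green, red), "K" (3x3 intrinsics, pixels), "distortion" ([k1, k2, p1, p2, k3] as OpenCV has them; the pictures are not rectified), "pose" (4x4, takes a point from camera to world coordinates). Camera axes: x right, y down, z forward; pixel columns grow to the right and rows downward; lengths in m; the calibration is good to about 2 mm. A picture is of the moment at which its call begins. There is no depth.
- ctrl.hand_in(): hands the job in; it is judged then, once.
Trained networks look in a picture, given as the dict that the camera call returned (one of the last four; its "shot" number tells which), for a name from the list of things; names that differ only in an ending like _2 or _b are one class to them, and where a whole thing is asked for, a point or a joint stands for the part that bears it (a point fixed in the world has none). Each returns a list of dicts, best first, with "conf" (0 to 1); they miss things now and then, are a little off and sometimes report something else, mostly with a low value. They report only what shows in the picture. A call takes as long as a camera call.
- ctrl.cut_out(name, picture): "mask" (420x560 bool, what is visible of it) and "centre" ([row, column] in pixels, amid what is visible of it).
The state is a dict: "time_s": time; "qpos": joint angles; "joint_vel": joint speeds; "tau": joint torques, N m; "ee_pos": TCP position; "eef_rot": TCP orientation; "force": force on the tool from outside, world axes, zero at the start; "moment": the same for the moment, N m; "grip_width": finger opening in m; "grip_force": force on a finger pad.
Only numpy, scipy, OpenCV 4.12 (cv2) and the standard library are available. Lean on these libraries where they do the work, as an engineer would, in place of code of your own. Each camera call takes 0.05 s, during which the arm holds its last target. There are 200 camera calls.

## Working session

There is one attempt and no reset: what is moved stays moved. The work goes in short steps, Python scripts to look and compute and a tool call to move; the robot and the scene stay as the last step left them, time stands still between calls to the robot, and variables do not carry over. Pictures are saved under pics/ and viewed, at most 14 in all, crops included, and the job is handed in when it is done.

Besides the shell and the picture viewer there is one more tool, called after ">>>" by a JSON object that holds its "method" and its "body", one argument or row to a line. move_arm: Moves the arm, as the interface text tells. Its arguments: {"type":"object","properties":{"increments":{"type":"array","items":{"type":"array","items":{"type":"number"}}},"force":{"type":"number"}},"required":["increments"]}

```bash
mkdir -p pics
python3 - <<'E'
from station import ctrl
import cv2,pickle
o=ctrl.get_obs(); print({k:o[k] for k in('time_s','ee_pos','eef_rot','grip_width')})
N=['glasses_centre','torch_centre','tape_centre','charger_centre','glasses_board_centre','torch_board_centre','tape_board_centre','charger_board_centre','lens_centre','crystal_centre']
D={}
for c in('top','side'):
    p=ctrl.camera(c); cv2.imwrite(f'pics/{c}0.png',p['color']); D[c]=(p,{})
    print(c,p['pose'].round(3).tolist())
    for n in N:
        r=ctrl.cut_out(n,p); D[c][1][n]=r
        print(n,[(round(float(q['conf']),2),[round(float(v)) for v in q['centre']],int(q['mask'].sum())) for q in r[:3]])
pickle.dump(D,open('d0.pkl','wb'))
E
```

```text
{'time_s': 0.0, 'ee_pos': array([0.15497311, 0.52741923, 0.20488646]), 'eef_rot': array([-3.14039813e+00, -7.04682250e-05,  2.85579238e+00]), 'grip_width': 0.09417633921176016}
top [[-0.007, -0.997, 0.071, 0.446], [-1.0, 0.009, 0.019, 0.045], [-0.02, -0.071, -0.997, 1.298], [0.0, 0.0, 0.0, 1.0]]
glasses_centre [(0.67, [253, 164], 257), (0.28, [246, 298], 333)]
torch_centre []
tape_centre [(0.51, [244, 256], 254)]
charger_centre [(0.72, [244, 298], 359)]
glasses_board_centre [(0.7, [203, 278], 1228)]
torch_board_centre [(0.96, [204, 222], 837)]
tape_board_centre [(0.71, [247, 343], 696)]
charger_board_centre [(0.67, [246, 221], 731)]
lens_centre [(0.68, [261, 399], 156)]
crystal_centre [(0.76, [209, 162], 278)]
side [[0.892, -0.308, 0.33, 0.147], [-0.451, -0.593, 0.667, -0.696], [-0.009, -0.744, -0.668, 0.785], [0.0, 0.0, 0.0, 1.0]]
glasses_centre [(0.89, [162, 201], 439)]
torch_centre [(0.87, [177, 307], 314)]
tape_centre [(0.79, [209, 241], 389)]
charger_centre [(0.97, [241, 255], 509)]
glasses_board_centre [(0.61, [214, 290], 1032)]
torch_board_centre [(0.96, [179, 259], 565)]
tape_board_centre [(0.8, [278, 275], 839)]
charger_board_centre [(0.9, [190, 223], 487)]
lens_centre [(0.86, [325, 294], 320)]
crystal_centre [(0.65, [147, 237], 220)]
```

Run:
```python
import cv2
for c,(a,b,e,f) in {'top':(150,300,130,430),'side':(110,360,150,400)}.items():
    i=cv2.imread(f'pics/{c}0.png')[a:b,e:f]; s=2.66 if c=='top' else 2.4
    cv2.imwrite(f'pics/{c}0c.png',cv2.resize(i,None,fx=s,fy=s,interpolation=cv2.INTER_CUBIC))
```

```text
(no output)
```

View pics/top0c.png

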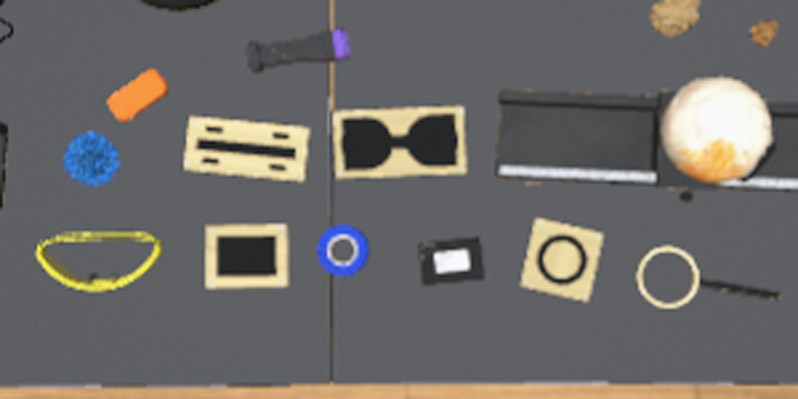

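View pics/side0c.png

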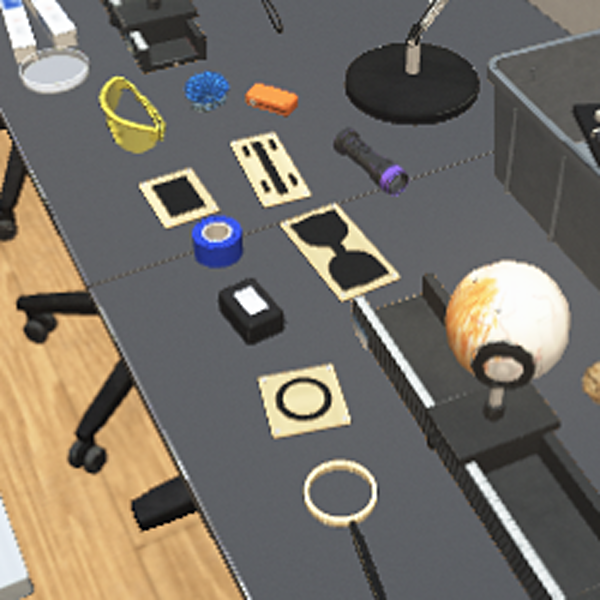

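The crops show all ten things clear of one another: torch at about (row 168, col 243) in the top picture, missed by the network there. The other detections agree with the picture. Next I fit model outlines to the masks.

```bash
cat > fit.py <<'E'
import numpy as np,cv2
from scipy.optimize import minimize
def box(x,y,z0,z1): return np.array([[a,b,c] for a in(-x/2,x/2) for b in(-y/2,y/2) for c in(z0,z1)])
t=np.linspace(0,2*np.pi,40)
cylz=np.vstack([np.c_[.026*np.cos(t),.026*np.sin(t),0*t+z] for z in(0,.028)])
cyly=np.vstack([np.c_[.016*np.cos(t),0*t+y,.016+.016*np.sin(t)] for y in(-.052,.052)])
M={'glasses':box(.05,.12,0,.041),'torch':cyly,'tape':cylz,'charger':box(.042,.062,0,.03),
 'glasses_board':box(.07,.136,0,.004),'torch_board':box(.056,.126,0,.004),'tape_board':box(.072,.072,0,.004),'charger_board':box(.064,.084,0,.004)}
def proj(P,p):
    T=np.linalg.inv(p['pose']); return cv2.projectPoints(P@T[:3,:3].T+T[:3,3],np.zeros(3),np.zeros(3),p['K'],np.array(p['distortion'],float))[0][:,0]
def place(m,x,z=0.):
    c,s=np.cos(x[2]),np.sin(x[2]); return np.c_[m[:,0]*c-m[:,1]*s+x[0],m[:,0]*s+m[:,1]*c+x[1],m[:,2]+z]
def ground(rc,p,z):
    u=cv2.undistortPoints(np.array([[[rc[1],rc[0]]]],float),p['K'],np.array(p['distortion'],float))[0,0]
    d=p['pose'][:3,:3]@[u[0],u[1],1]; o=p['pose'][:3,3]; return (o+d*(z-o[2])/d[2])[:2]
S=4
def cost(x,m,views,z):
    J=0
    for p,mk in views:
        h=cv2.convexHull(((proj(place(m,x,z),p)+.5)*S).astype(np.float32)); im=np.zeros(mk.shape,np.uint8)
        cv2.fillConvexPoly(im,np.round(h*16).astype(int),1,shift=4)
        J+=1-(im&mk).sum()/(im|mk).sum()
    return J/len(views)
def big(mask,hull=True):
    b=cv2.resize(mask.astype(np.uint8),None,fx=S,fy=S,interpolation=cv2.INTER_NEAREST)
    if hull:
        n,l,st,_=cv2.connectedComponentsWithStats(b); k=1+st[1:,4].argmax()
        h=cv2.convexHull(cv2.findContours((l==k).astype(np.uint8),0,1)[0][0]); b=np.zeros_like(b); cv2.fillConvexPoly(b,h,1)
    return b
def fit(name,views,z=0.,yaws=(-.3,-.1,.1,.3)):
    V=[(p,big(k)) for p,k in views]; m=M[name]
    c=np.argwhere(views[0][1]).mean(0); g=ground(c,views[0][0],z+m[:,2].mean())
    best=None
    for y in yaws:
        x0=np.array([*g,y]); r=minimize(cost,x0,args=(m,V,z),method='Nelder-Mead',options=dict(initial_simplex=[x0,x0+[.01,0,0],x0+[0,.01,0],x0+[0,0,.15]],xatol=2e-4,fatol=1e-4))
        if best is None or r.fun<best.fun: best=r
    return best.x,best.fun
E
python3 - <<'E'
import pickle,numpy as np,cv2
from fit import *
D=pickle.load(open('d0.pkl','rb'))
pt=D['top'][0]; g=pt['color'].astype(int)
bgmed=np.median(g[150:300,130:430].reshape(-1,3),0); print('bg',bgmed)
dm=np.abs(g-bgmed).max(2)>18; w=np.zeros_like(dm); w[158:180,220:264]=dm[158:180,220:264]
# drop seam/lamp: biggest component
w=cv2.morphologyEx(w.astype(np.uint8),cv2.MORPH_OPEN,np.ones((3,3)))>0
print('torch top mask',w.sum(),np.argwhere(w).min(0),np.argwhere(w).max(0))
for n in M:
    vs={}
    for c in('top','side'):
        p,R=D[c]; r=R[n+'_centre']
        if n=='torch' and c=='top': vs[c]=(p,w)
        elif r: vs[c]=(p,r[0]['mask'])
    for k in (['top'],['side'],['top','side']):
        x,f=fit(n,[vs[c] for c in k]); print(n,k,x.round(4),round(f,3))
for n,z in(('lens',.005),('crystal',.02)):
    print(n,[ground(D[c][1][n+'_centre'][0]['centre'],D[c][0],z).round(3) for c in D])
E
```

```text
bg [100.  97.  95.]
torch top mask 319 [161 224] [176 261]
glasses ['top'] [0.4294 0.3776 0.0745] 0.19
glasses ['side'] [ 0.4287  0.3797 -0.025 ] 0.206
glasses ['top', 'side'] [0.4288 0.3794 0.0058] 0.215
torch ['top'] [0.6471 0.1731 0.1404] 0.055
torch ['side'] [0.6432 0.1755 0.0875] 0.116
torch ['top', 'side'] [0.6459 0.1731 0.1155] 0.133
tape ['top'] [ 0.442   0.1308 -0.2278] 0.032
tape ['side'] [ 0.4374  0.1286 -0.0564] 0.038
tape ['top', 'side'] [ 0.4409  0.1306 -0.0038] 0.094
charger ['top'] [0.4302 0.0205 0.076 ] 0.07
charger ['side'] [0.4246 0.0192 0.0777] 0.103
charger ['top', 'side'] [0.4287 0.0201 0.0931] 0.143
glasses_board ['top'] [0.5539 0.0714 0.0284] 0.034
glasses_board ['side'] [0.5485 0.0713 0.011 ] 0.041
glasses_board ['top', 'side'] [0.5523 0.0717 0.0317] 0.085
torch_board ['top'] [ 0.5471  0.2329 -0.0821] 0.075
torch_board ['side'] [ 0.5434  0.23   -0.0848] 0.044
torch_board ['top', 'side'] [ 0.5449  0.2308 -0.0933] 0.091
tape_board ['top'] [ 0.4283 -0.0939 -0.2087] 0.068
tape_board ['side'] [ 0.4257 -0.0971 -0.2413] 0.023
tape_board ['top', 'side'] [ 0.4262 -0.0963 -0.2335] 0.076
charger_board ['top'] [0.4357 0.2315 0.0034] 0.047
charger_board ['side'] [0.4299 0.2298 0.0169] 0.05
charger_board ['top', 'side'] [ 0.4318  0.2315 -0.0069] 0.084
lens [array([ 0.39 , -0.255]), array([ 0.401, -0.229])]
crystal [array([0.536, 0.393]), array([0.536, 0.385])]
```

>>> {"method": "move_arm", "body": {
  "increments": [
    [1,0,0,0,0,0,0.1428],
    [1,0,0,0,0,0,0.1428],
    [1,0,0,0,0,0,0.1428],
    [1,0,0,0,0,0,0.1428],
    [1,0,0,0,0,0,0.1428],
    [1,0,0,0,0,0,0.1428],
    [1,0,0,0,0,0,0.1428],
    [1,0,0,0,0,0,0.1428],
    [1,0,0,0,0,0,0.1428],
    [1,-0.3,0.55,0,0,0,0],
    [1,-0.3,0.55,0,0,0,0],
    [1,-0.3,0.55,0,0,0,0],
    [1,-0.3,0.55,0,0,0,0],
    [1,-0.3,0.55,0,0,0,0],
    [1,-0.3,0.55,0,0,0,0],
    [1,-0.3,0.55,0,0,0,0],
    [1,-0.3,0.55,0,0,0,0],
    [1,-0.3,0.55,0,0,0,0],
    [1,-0.3,0.55,0,0,0,0],
    [1,0,0,0,0,0,0]
  ],
  "force": 12
}}

```text
time_s: 3.1
ee_pos: [0.4324, 0.3759, 0.2052]
eef_rot: [3.141, 0.0, 1.567]
force: [-0.8, 0.3, -0.3]
grip_width: 0.0938
grip_force: 0.0
```

>>> {"method": "move_arm", "body": {
  "increments": [
    [1,0.05,-0.06,0.4,0,0,0],
    [1,0,0,0.6,0,0,0],
    [1,0,0,0.7,0,0,0],
    [1,0,0,0.7,0,0,0],
    [1,0,0,0.6,0,0,0],
    [1,0,0,0.5,0,0,0],
    [1,0,0,0.3,0,0,0],
    [1,0,0,0.16,0,0,0],
    [1,0,0,0,0,0,0],
    [0.3,0,0,0,0,0,0],
    [0.3,0,0,0,0,0,0],
    [0.3,0,0,0,0,0,0],
    [0.3,0,0,0,0,0,0],
    [0.3,0,0,0,0,0,0],
    [0.3,0,0,0,0,0,0],
    [0.3,0,0,0,0,0,0]
  ],
  "force": 12
}}

```text
time_s: 4.7
ee_pos: [0.4272, 0.3802, 0.0076]
eef_rot: [3.141, -0.0, 1.571]
force: [-0.3, -0.7, 1.8]
grip_width: 0.0489
grip_force: 12.0
```

>>> {"method": "move_arm", "body": {
  "increments": [
    [0.3,0,0,-0.2,0,0,0],
    [0.3,0,0,-0.4,0,0,0],
    [0.3,0,0,-0.5,0,0,0],
    [0.3,0,0,-0.5,0,0,0],
    [0.3,0,0,-0.3,0,0,0],
    [0.3,-0.24,0.1,0,0,0,0],
    [0.3,-0.4,0.18,0,0,0,0],
    [0.3,-0.6,0.24,0,0,0,0],
    [0.3,-0.7,0.28,0,0,0,0],
    [0.3,-0.7,0.28,0,0,0,0],
    [0.3,-0.7,0.28,0,0,0,0],
    [0.3,-0.7,0.28,0,0,0,0],
    [0.3,-0.7,0.28,0,0,0,0],
    [0.3,-0.6,0.24,0,0,0,0],
    [0.3,-0.5,0.2,0,0,0,0],
    [0.3,-0.3,0.12,0,0,0,0],
    [0.3,0,0,0,0,0,0],
    [0.3,0,0,0,0,0,0]
  ]
}}

```text
time_s: 6.5
ee_pos: [0.5505, 0.0734, 0.102]
eef_rot: [-3.141, -0.0, 1.57]
force: [0.8, 0.0, -1.6]
grip_width: 0.0489
grip_force: 12.0
```

Run:
```python
from station import ctrl
import cv2
o=ctrl.get_obs();print(o['ee_pos'],o['grip_width'],o['grip_force'])
a=ctrl.camera('side')['color'];cv2.imwrite('pics/s1.png',a)
```

```text
[0.55051643 0.07338513 0.10203731] 0.04892574988905864 11.982784420251846
```

View pics/s1.png

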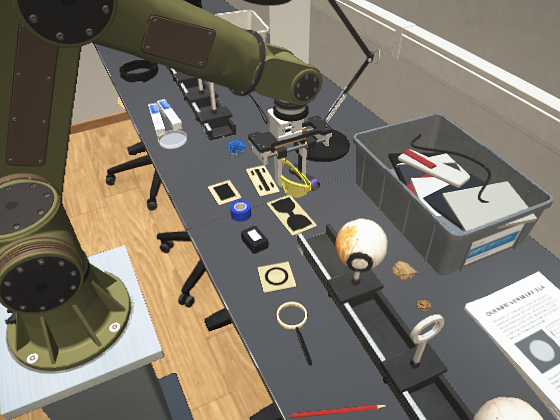

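The picture shows the glasses held at about (col 297, row 178), above their board. Lowering them now.

>>> {"method": "move_arm", "body": {
  "increments": [
    [0.3,-0.02,0.01,0.2,0,0,0],
    [0.3,0,0,0.4,0,0,0],
    [0.3,0,0,0.45,0,0,0],
    [0.3,0,0,0.35,0,0,0],
    [0.3,0,0,0.2,0,0,0],
    [0.3,0,0,0.1,0,0,0],
    [0.3,0,0,0.09,0,0,0],
    [0.3,0,0,0,0,0,0],
    [0.3,0,0,0,0,0,0],
    [0.65,0,0,0,0,0,0],
    [0.8,0,0,0,0,0,0],
    [1,0,0,0,0,0,0],
    [1,0,0,0,0,0,0],
    [1,0,0,0,0,0,0],
    [1,0,0,-0.3,0,0,0],
    [1,0,0,-0.6,0,0,0],
    [1,0,0,-0.6,0,0,0],
    [1,0,0,-0.5,0,0,0],
    [1,0,0,0,0,0,0]
  ]
}}

```text
time_s: 8.45
ee_pos: [0.5531, 0.0722, 0.1175]
eef_rot: [3.135, -0.0, 1.571]
force: [0.1, 0.1, -0.8]
grip_width: 0.0943
grip_force: 0.0
```

>>> {"method": "move_arm", "body": {
  "increments": [
    [1,0.14,0.14,0,0,0,0],
    [1,0.4,0.35,0,0,0,0],
    [1,0.5,0.45,0,0,0,-0.05],
    [1,0.5,0.45,0,0,0,-0.06],
    [1,0.35,0.3,0,0,0,0],
    [1,0.15,0.1,0,0,0,0],
    [1,0,0,0,0,0,0],
    [1,0,0,0,0,0,0]
  ]
}}

```text
time_s: 9.25
ee_pos: [0.6363, 0.1767, 0.1124]
eef_rot: [-3.14, 0.0, 1.68]
force: [0.0, 1.1, 0.2]
grip_width: 0.0942
grip_force: 0.0
```

>>> {"method": "move_arm", "body": {
  "increments": [
    [1,-0.07,0.17,0.2,0,0,0],
    [1,0,0,0.5,0,0,0],
    [1,0,0,0.5,0,0,0],
    [1,0,0,0.4,0,0,0],
    [1,0,0,0.3,0,0,0],
    [1,0,0,0.2,0,0,0],
    [1,0,0,0.07,0,0,0],
    [1,0,0,0,0,0,0],
    [0.15,0,0,0,0,0,0],
    [0.15,0,0,0,0,0,0],
    [0.15,0,0,0,0,0,0],
    [0.15,0,0,0,0,0,0],
    [0.15,0,0,0,0,0,0],
    [0.15,0,0,0,0,0,0],
    [0.15,0,0,0,0,0,0],
    [0.15,0,0,0,0,0,0]
  ],
  "force": 15
}}

```text
time_s: 10.85
ee_pos: [0.6456, 0.1747, 0.0044]
eef_rot: [-3.141, 0.0, 1.681]
force: [-2.6, -0.3, 1.5]
grip_width: 0.0332
grip_force: 1.1
```

>>> {"method": "move_arm", "body": {
  "increments": [
    [0.15,0,0,0,0,0,0],
    [0.15,0,0,0,0,0,0],
    [0.15,0,0,0,0,0,0],
    [0.15,0,0,-0.1,0,0,0],
    [0.15,0,0,-0.3,0,0,0],
    [0.15,0,0,-0.5,0,0,0],
    [0.15,0,0,-0.5,0,0,0],
    [0.15,0,0,-0.3,0,0,0],
    [0.15,0,0,0,0,0,0.06],
    [0.15,0,0,0,0,0,0.07],
    [0.15,0,0,0,0,0,0.06],
    [0.15,0,0,0,0,0,0]
  ]
}}

```text
time_s: 12.05
ee_pos: [0.6457, 0.1747, 0.0899]
eef_rot: [3.141, -0.0, 1.49]
force: [-0.2, -0.1, -2.1]
grip_width: 0.0315
grip_force: 14.9
```

>>> {"method": "move_arm", "body": {
  "increments": [
    [0.15,0.08,-0.17,0,0,0,0],
    [0.15,0.15,-0.33,0,0,0,0],
    [0.15,0.2,-0.44,0,0,0,0],
    [0.15,0.2,-0.44,0,0,0,0],
    [0.15,0.18,-0.4,0,0,0,0],
    [0.15,0.12,-0.22,0,0,0,0],
    [0.15,0.04,-0.09,0,0,0,0],
    [0.15,0,0,0,0,0,0],
    [0.15,0,0,0,0,0,0]
  ]
}}

```text
time_s: 12.95
ee_pos: [0.546, 0.2311, 0.0895]
eef_rot: [3.141, -0.0, 1.491]
force: [0.3, 0.5, -2.1]
grip_width: 0.0314
grip_force: 14.9
```

>>> {"method": "move_arm", "body": {
  "increments": [
    [0.15,0.01,-0.01,0.2,0,0,0],
    [0.15,0,0,0.4,0,0,0],
    [0.15,0,0,0.4,0,0,0],
    [0.15,0,0,0.25,0,0,0],
    [0.15,0,0,0.15,0,0,0],
    [0.15,0,0,0.1,0,0,0],
    [0.15,0,0,0,0,0,0],
    [0.15,0,0,0,0,0,0]
  ]
}}

```text
time_s: 13.75
ee_pos: [0.5453, 0.232, 0.015]
eef_rot: [3.141, -0.0, 1.491]
force: [0.1, 0.3, -0.7]
grip_width: 0.0309
grip_force: 14.9
```

Run:
```python
from station import ctrl
import cv2,numpy as np
o=ctrl.get_obs();print(o['ee_pos'],o['force'],o['moment'])
a=ctrl.camera('side')['color'];b=ctrl.camera('top')['color']
A=cv2.resize(a[130:280,180:330],(600,600),interpolation=cv2.INTER_CUBIC)
cv2.imwrite('pics/s2.png',A); cv2.imwrite('pics/t2.png',cv2.resize(b[140:290,150:350],None,fx=4,fy=4,interpolation=cv2.INTER_CUBIC))
```

```text
[0.54532387 0.23204123 0.01504718] [ 0.08402632  0.2646876  -0.69656047] [-0.02035794  0.07417554 -0.01060781]
```

View pics/s2.png

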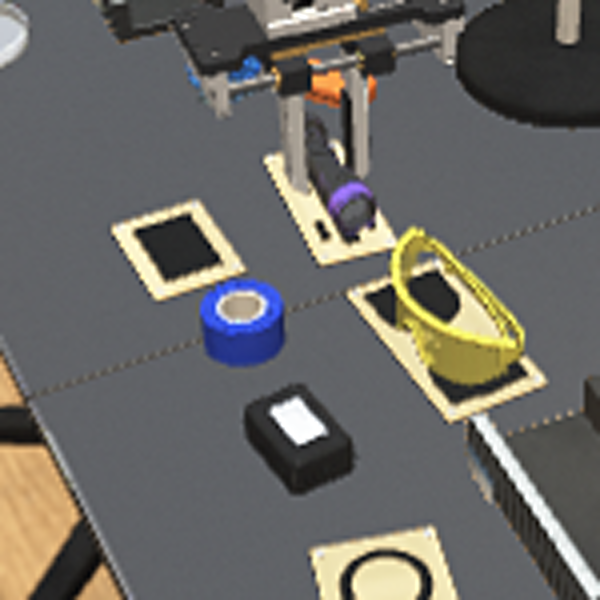

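View pics/t2.png

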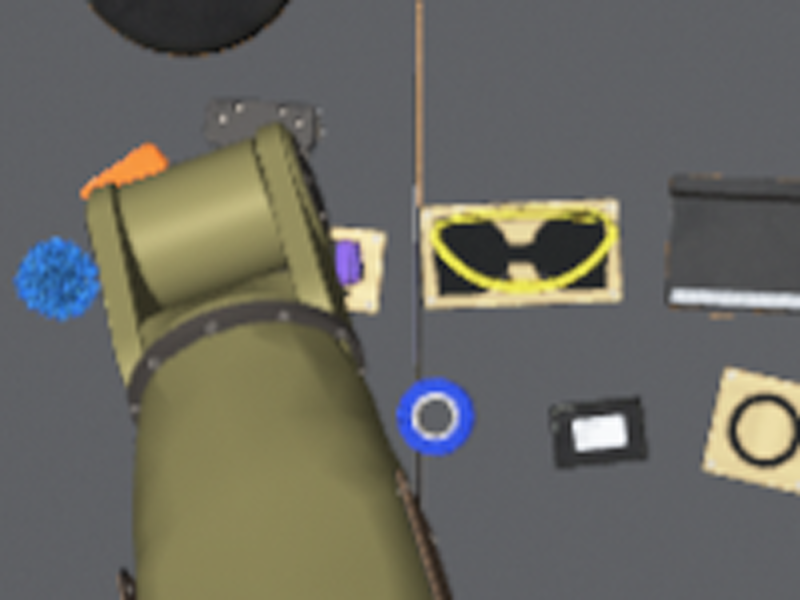

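The torch sits over its saddles (violet ring near (348,262) in the top crop, board axis near row 269 there), the glasses on their board. I check the torch's cross offset by the violet ring.

Run:
```python
from station import ctrl
import pickle,numpy as np,cv2
from fit import *
D=pickle.load(open('d0.pkl','rb'))
def vio(p,win):
    h=cv2.cvtColor(p['color'],cv2.COLOR_BGR2HSV); m=cv2.inRange(h,(125,70,60),(150,255,255))>0
    w=np.zeros_like(m); a,b,c,d=win; w[a:b,c:d]=m[a:b,c:d]; return np.argwhere(w).mean(0),w.sum()
win={'top':(155,215,225,265),'side':(150,200,240,330)}
est={'top':(.6471,.1731,.12),'side':(.6432,.1755,.10)}; bd={'top':(.5471,.2329,-.083),'side':(.5434,.2300,-.085)}
for c in('top','side'):
    q=ctrl.camera(c); 
    a,na=vio(D[c][0],win[c]); b,nb=vio(q,win[c])
    R=lambda t:np.array([[np.cos(t),-np.sin(t)],[np.sin(t),np.cos(t)]])
    x,y,t=est[c]; l=R(t).T@(ground(a,q,.016)-[x,y])
    g=ground(b,q,.0265); cen=g-R(-.08)@l; x,y,t=bd[c]
    print(c,a,na,b,nb,'local',l.round(4),'centre',cen.round(4),'in board',(R(t).T@(cen-[x,y])).round(4),'ring x in board',(R(t).T@(g-[x,y])).round(4))
```

```text
top [166.22058824 257.77941176] 68 [205.09677419 236.53225806] 62 local [ 0.0007 -0.043 ] centre [0.5476 0.2312] in board [ 0.0006 -0.0017] ring x in board [ 0.0015 -0.0447]
side [183.41269841 312.61904762] 63 [178.96296296 266.64814815] 54 local [ 0.0031 -0.0395] centre [0.5441 0.238 ] in board [-0.     0.008] ring x in board [ 0.0032 -0.0315]
```

>>> {"method": "move_arm", "body": {
  "increments": [
    [0.15,0,0,0.04,0,0,0],
    [0.15,0,0,0.04,0,0,0],
    [0.15,0,0,0.03,0,0,0],
    [0.15,0,0,0,0,0,0],
    [0.15,0,0,0,0,0,0]
  ]
}}

```text
time_s: 14.45
ee_pos: [0.545, 0.2319, 0.009]
eef_rot: [3.142, -0.0, 1.49]
force: [-1.0, -0.4, -0.3]
grip_width: 0.0311
grip_force: 14.8
```

Light forces only, so the torch is not sitting on a cheek. Release it slowly and rise.

>>> {"method": "move_arm", "body": {
  "increments": [
    [0.15,0,0,0.01,0,0,0],
    [0.38,0,0,0,0,0,0],
    [0.45,0,0,0,0,0,0],
    [0.6,0,0,0,0,0,0],
    [0.6,0,0,0,0,0,0],
    [0.6,0,0,0,0,0,0],
    [0.6,0,0,-0.2,0,0,0],
    [0.7,0,0,-0.5,0,0,0],
    [1,0,0,-0.6,0,0,0.08],
    [1,0,0,-0.5,0,0,0],
    [1,0,0,-0.2,0,0,0],
    [1,0,0,0,0,0,-0.08]
  ]
}}

```text
time_s: 15.65
ee_pos: [0.5455, 0.2322, 0.1103]
eef_rot: [3.139, -0.001, 1.491]
force: [0.6, 0.2, -0.3]
grip_width: 0.0923
grip_force: 0.0
```

>>> {"method": "move_arm", "body": {
  "increments": [
    [1,0,0,0,0,0,-0.08],
    [1,-0.25,-0.16,0,0,0,0],
    [1,-0.5,-0.3,0,0,0,0],
    [1,-0.7,-0.4,0,0,0,0],
    [1,-0.8,-0.4,0,0,0,0],
    [1,-0.8,-0.4,0,0,0,0],
    [1,-0.6,-0.4,0,0,0,0],
    [1,-0.4,-0.2,0,0,0,0],
    [1,-0.2,-0.1,0,0,0,0],
    [1,0,0,0,0,0,-0.08],
    [1,0,0,0,0,0,0]
  ]
}}

```text
time_s: 16.75
ee_pos: [0.4271, 0.0195, 0.1084]
eef_rot: [3.141, -0.0, 1.652]
force: [0.3, -0.4, -0.4]
grip_width: 0.0941
grip_force: 0.0
```

Descend to TCP z 0.004 and close.

>>> {"method": "move_arm", "body": {
  "increments": [
    [1,0,0,0.2,0,0,0],
    [1,0,0,0.5,0,0,0],
    [1,0,0,0.5,0,0,0],
    [1,0,0,0.4,0,0,0],
    [1,0,0,0.3,0,0,0],
    [1,0,0,0.13,0,0,0],
    [1,0,0,0.04,0,0,0],
    [1,0,0,0,0,0,0],
    [0.2,0,0,0,0,0,0],
    [0.2,0,0,0,0,0,0],
    [0.2,0,0,0,0,0,0],
    [0.2,0,0,0,0,0,0],
    [0.2,0,0,0,0,0,0],
    [0.2,0,0,0,0,0,0],
    [0.2,0,0,0,0,0,0],
    [0.2,0,0,0,0,0,0]
  ]
}}

```text
time_s: 18.35
ee_pos: [0.4269, 0.0195, 0.005]
eef_rot: [-3.141, -0.0, 1.651]
force: [-0.5, -0.4, 1.1]
grip_width: 0.0422
grip_force: 15.0
```

>>> {"method": "move_arm", "body": {
  "increments": [
    [0.2,0,0,-0.1,0,0,0],
    [0.2,0,0,-0.3,0,0,0],
    [0.2,0,0,-0.5,0,0,0],
    [0.2,0,0,-0.4,0,0,0],
    [0.2,0,0,-0.2,0,0,0.075],
    [0.2,0,0,0,0,0,0],
    [0.2,0.22,0.02,0,0,0,0],
    [0.2,0.4,0.02,0,0,0,0],
    [0.2,0.6,0.02,0,0,0,0],
    [0.2,0.6,0.02,0,0,0,0],
    [0.2,0.6,0.02,0,0,0,0],
    [0.2,0.6,0.02,0,0,0,0],
    [0.2,0.6,0,0,0,0,0],
    [0.2,0.4,0,0,0,0,0],
    [0.2,0.2,0,0,0,0,0],
    [0.2,0,0,0,0,0,0],
    [0.2,0,0,0,0,0,0]
  ]
}}

```text
time_s: 20.05
ee_pos: [0.4316, 0.23, 0.0795]
eef_rot: [-3.141, 0.0, 1.576]
force: [-0.5, -0.3, -1.3]
grip_width: 0.0418
grip_force: 15.0
```

>>> {"method": "move_arm", "body": {
  "increments": [
    [0.2,0.01,0.02,0.2,0,0,0],
    [0.2,0,0,0.4,0,0,0],
    [0.2,0,0,0.35,0,0,0],
    [0.2,0,0,0.25,0,0,0],
    [0.2,0,0,0.12,0,0,0],
    [0.2,0,0,0.07,0,0,0],
    [0.2,0,0,0,0,0,0],
    [0.2,0,0,0,0,0,0],
    [0.5,0,0,0,0,0,0],
    [0.6,0,0,0,0,0,0],
    [0.8,0,0,0,0,0,0],
    [1,0,0,0,0,0,0],
    [1,0,0,0,0,0,0],
    [1,0,0,-0.3,0,0,0],
    [1,0,0,-0.6,0,0,0],
    [1,0,0,-0.5,0,0,0],
    [1,0,0,-0.3,0,0,0],
    [1,0,0,0,0,0,0]
  ]
}}

```text
time_s: 21.85
ee_pos: [0.4338, 0.2314, 0.0973]
eef_rot: [3.138, -0.001, 1.576]
force: [0.4, -0.0, -0.4]
grip_width: 0.0941
grip_force: 0.0
```

>>> {"method": "move_arm", "body": {
  "increments": [
    [1,-0.2,0.02,0,0,0,0],
    [1,-0.4,0.02,0,0,0,0],
    [1,-0.5,0.02,0,0,0,0],
    [1,-0.5,0.02,0,0,0,0],
    [1,-0.3,0.02,0,0,0,0],
    [1,-0.13,0.02,0,0,0,0],
    [1,0,0,0,0,0,0],
    [1,0,0,0,0,0,0]
  ]
}}

```text
time_s: 22.65
ee_pos: [0.4392, 0.1297, 0.095]
eef_rot: [-3.141, 0.0, 1.576]
force: [-0.2, 0.0, 0.1]
grip_width: 0.0939
grip_force: 0.0
```

>>> {"method": "move_arm", "body": {
  "increments": [
    [1,0,0.01,0.2,0,0,0],
    [1,0,0,0.45,0,0,0],
    [1,0,0,0.45,0,0,0],
    [1,0,0,0.35,0,0,0],
    [1,0,0,0.22,0,0,0],
    [1,0,0,0.12,0,0,0],
    [1,0,0,0.02,0,0,0],
    [1,0,0,0,0,0,0],
    [0.4,0,0,0,0,0,0],
    [0.4,0,0,0,0,0,0],
    [0.4,0,0,0,0,0,0],
    [0.4,0,0,0,0,0,0],
    [0.4,0,0,0,0,0,0],
    [0.4,0,0,0,0,0,0],
    [0.4,0,0,0,0,0,0],
    [0.4,0,0,-0.1,0,0,0],
    [0.4,0,0,-0.4,0,0,0],
    [0.4,0,0,-0.5,0,0,0],
    [0.4,0,0,-0.5,0,0,0],
    [0.4,0,0,0,0,0,0]
  ],
  "force": 12
}}

```text
time_s: 24.65
ee_pos: [0.4413, 0.1298, 0.0829]
eef_rot: [3.137, -0.001, 1.576]
force: [0.3, -1.2, -0.6]
grip_width: 0.0512
grip_force: 12.0
```

>>> {"method": "move_arm", "body": {
  "increments": [
    [0.4,-0.2,-0.02,0,0,0,0],
    [0.4,-0.4,-0.04,0,0,0,0],
    [0.4,-0.6,-0.04,0,0,0,0],
    [0.4,-0.6,-0.04,0,0,0,0],
    [0.4,-0.6,-0.04,0,0,0,0],
    [0.4,-0.6,-0.04,0,0,0,0],
    [0.4,-0.6,-0.04,0,0,0,0],
    [0.4,-0.5,-0.02,0,0,0,0],
    [0.4,-0.3,0,0,0,0,0],
    [0.4,-0.1,0,0,0,0,0],
    [0.4,0,0,0,0,0,0],
    [0.4,0,0,0,0,0,0]
  ]
}}

```text
time_s: 25.85
ee_pos: [0.4266, -0.0951, 0.0795]
eef_rot: [-3.141, -0.0, 1.576]
force: [-0.5, 0.6, -0.0]
grip_width: 0.0509
grip_force: 12.0
```

Lower to about 0.0095, release, rise.

>>> {"method": "move_arm", "body": {
  "increments": [
    [0.4,-0.01,0.01,0.2,0,0,0],
    [0.4,0,0,0.4,0,0,0],
    [0.4,0,0,0.35,0,0,0],
    [0.4,0,0,0.25,0,0,0],
    [0.4,0,0,0.13,0,0,0],
    [0.4,0,0,0.07,0,0,0],
    [0.4,0,0,0,0,0,0],
    [0.4,0,0,0,0,0,0],
    [0.6,0,0,0,0,0,0],
    [0.7,0,0,0,0,0,0],
    [0.85,0,0,0,0,0,0],
    [1,0,0,0,0,0,0],
    [1,0,0,0,0,0,0],
    [1,0,0,-0.3,0,0,0],
    [1,0,0,-0.6,0,0,0],
    [1,0,0,-0.8,0,0,0],
    [1,0,0,-0.8,0,0,0],
    [1,0,0,-0.8,0,0,0],
    [1,0,0,-0.5,0,0,0],
    [1,0,0,0,0,0,0]
  ]
}}

```text
time_s: 27.85
ee_pos: [0.4286, -0.0964, 0.2032]
eef_rot: [3.136, 0.002, 1.576]
force: [0.5, -0.5, -0.5]
grip_width: 0.0938
grip_force: 0.0
```

>>> {"method": "move_arm", "body": {
  "increments": [
    [1,-0.3,-0.1,0,0,0,0],
    [1,-0.6,-0.2,0,0,0,0],
    [1,-0.7,-0.2,0,0,0,0],
    [1,-0.7,-0.2,0,0,0,0],
    [1,-0.5,-0.2,0,0,0,0],
    [1,-0.2,-0.1,0,0,0,0],
    [1,0,0,0,0,0,0],
    [1,0,0,0,0,0,0]
  ]
}}

```text
time_s: 28.65
ee_pos: [0.3783, -0.2455, 0.1996]
eef_rot: [-3.141, -0.001, 1.576]
force: [-0.9, -0.4, -0.4]
grip_width: 0.0936
grip_force: 0.0
```

Run:
```python
from station import ctrl
from fit import *
import pickle
B={'top':dict(glasses=(.5539,.0714,.028),torch=(.5471,.2329,-.082),tape=(.4283,-.0939,0),charger=(.4357,.2315,.003)),
'side':dict(glasses=(.5485,.0713,.011),torch=(.5434,.23,-.085),tape=(.4257,-.0971,0),charger=(.4299,.2298,.017))}
D=pickle.load(open('d0.pkl','rb'))
for c in B:
    p=ctrl.camera(c)
    i=p['color'][150:300,130:430] if c=='top' else p['color'][110:360,150:400]
    cv2.imwrite(f'pics/{c}9.png',cv2.resize(i,None,fx=2.66 if c=='top' else 2.4,fy=2.66 if c=='top' else 2.4,interpolation=cv2.INTER_CUBIC))
    for n,b in B[c].items():
        r=ctrl.cut_out(n+'_centre',p)
        if not r: print(c,n,'none');continue
        x,f=fit(n,[(p,r[0]['mask'])],.004); print(c,n,round(float(r[0]['conf']),2),'diff mm',((x[:2]-b[:2])*1000).round(1),'dyaw',round(x[2]-b[2],3),round(f,3))
    for n in('lens','crystal'):
        r=ctrl.cut_out(n+'_centre',p); o=D[c][1][n+'_centre'][0]['centre']
        print(n,o,r[0]['centre'] if r else None)
```

```text
top glasses 0.8 diff mm [-19.3  18. ] dyaw -0.657 0.847
top torch 0.54 diff mm [2.1 1.4] dyaw 0.024 0.141
top tape 0.62 diff mm [ 1.4 -0.1] dyaw 0.519 0.073
top charger 0.61 diff mm [-1.3 -1.1] dyaw 0.044 0.111
lens [260.8, 399.4] [258.3, 392.8]
crystal [209.3, 162.3] [206.9, 162.5]
side glasses 0.61 diff mm [29.6  0.9] dyaw -0.536 0.896
side torch none
side tape 0.92 diff mm [ 0.7 -0.8] dyaw 0.171 0.036
side charger 0.55 diff mm [ 1.1 -0.6] dyaw 0.003 0.068
lens [325.2, 294.0] [323.9, 298.9]
crystal [147.1, 237.2] None
```

View pics/top9.png

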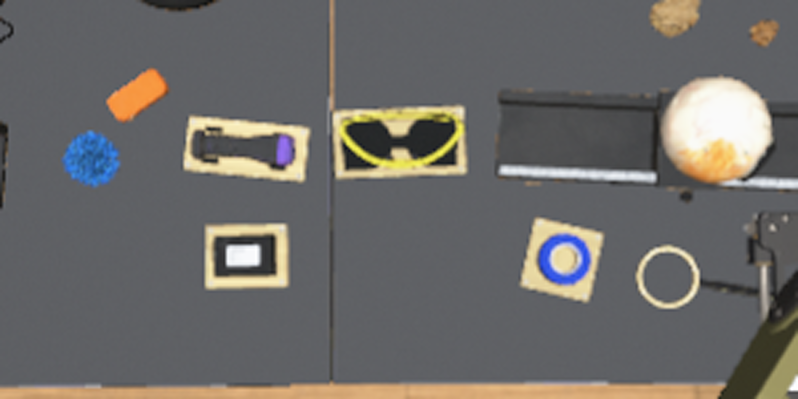

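View pics/side9.png

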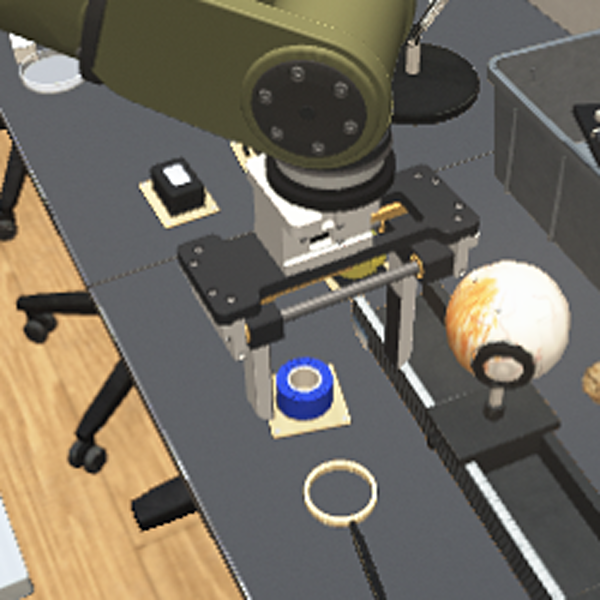

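In the top picture every piece lies on its board: torch (row 149), glasses (row 138), charger (255) and tape (258). They are about 1–4 mm off centre. The lens and crystal are where they were, and the glasses mask fits failed because the network cut out only part of them, but the picture itself shows the glasses square on their outline. Handing in.

```bash
python3 -c "
from station import ctrl
print(ctrl.hand_in())"
```

```text
the job is handed in; nothing more can be done
None
```

I set all four pieces on their boards and handed the job in at about 29 s. The last picture showed the torch, tape and charger 1–4 mm off centre, the glasses on their outline by eye (their fit failed), and the lens and crystal unmoved; no verdict came back.

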